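Bump-test the peristaltic pump before the tubing goes in

TASK

Bump-test the empty peristaltic pump with light fingertip presses: first rock the direction rocker (lying left to right) fully over to its roller-head end, then switch on the power rocker (lying front to back) by its far, upper end. Last, press the round prime button fully in and keep it held: the program finishes while still holding it down. Grip and lift nothing, do not shove the pump, and leave the speed knob and the bottle, beaker and jar alone.

Things in the scene. Friction and masses are not known exactly. Their poses are not given: they have to be found in the camera images.
- pump: White desk pump, 3.6 kg, loose on rubber feet, 200 (x) by 180 mm (y). Origin: centre of the underside, on the bench; x to its back, y to its left, z up. Its flat top is the control panel, tilted 12 degrees about y: 67 mm high at the front, 109 mm at the back. The bare roller head (steel rollers, aluminium discs) stands out on the right to y = -182 mm, 91 mm high. Four black controls on the panel.
- panel (a point): Middle of the panel's surface, (0, 0, 88) mm in the pump's frame. 'Up' and 'down the panel' are distances from it along the slope, to the back and to the front; 'above the panel' is square to it. A flat display 3 mm thick lies 70 mm up, 40 mm to the right.
- direction (a joint): Direction rocker: V-shaped, 44 mm left to right, 24 mm wide, frame 52 x 32 x 4 mm. Pivot 22 mm up the panel, 42 mm right of the middle (-y), 7 mm above the panel. -0.20 rad: left end down (reverse, near which it starts); +0.20: right end (roller-head side) fully down, on its stop = forward; counts above 0.14. 2.5 N at the end moves it; it stays put. Once on the stop the frame gives 1 mm per 6 N.
- direction_end (a point): Spot to press on the direction rocker: upper face of its right half (roller-head side), 17 mm from the pivot, 5 mm from the end. It moves with the rocker: 13 to 14 mm above the panel at the start, 7 mm when fully pressed (the half then lies parallel to the panel). The raised end's tip is 16 mm above the panel.
- power (a joint): Power rocker: same make, size and stiffness, but lying front to back. Pivot 30 mm down the panel (to the front), 56 mm left of the middle (+y), 7 mm above the panel. -0.20 rad: front end down (off, near which it starts); +0.20: far, upper end fully down, at a firm stop = on; counts above 0.14. It stays where left.
- power_end (a point): Spot to press on the power rocker: on the upper face of its far (upper) half, 17 mm from the pivot, 5 mm from the end. It moves with the rocker: 13 to 14 mm above the panel at the start, 7 mm when fully pressed.
- prime (a joint): Prime button's travel in m: 0 out, 0.007 fully in; counts as pressed above 0.005. Round spring button 32 mm across, axis square to the panel, 48 mm down the panel (to the front), 42 mm right of the middle (-y). It starts to move at about 1 N, passes 0.005 at 4.6 N and is fully in at 6 N, where its mount gives 1 mm per 6 N; let go, it springs out.
- prime_top (a point): Centre of the prime button's top, 14 mm above the panel when out, 7 mm when in; the flat collar round it is 4 mm high, 42 mm across.
- speed_mark (a point): White pointer mark at the rim of the speed knob's top (15 mm from the knob's axis). The knob is round, 38 mm across at the foot, 20 mm high, 55 mm up the panel and 48 mm left of the middle; it turns easily about its axis and is set anywhere. Leave it.
- reagent_bottle: Capped clear bottle, 70 mm across, 145 mm high, origin at the centre of its underside. Bystander, loose.
- beaker: Open clear plastic beaker, 68 mm across, 85 mm high, origin at the centre of its underside. Bystander, loose.
- sample_jar: White screw-capped jar, 56 mm across, 75 mm high, origin at the centre of its underside. Bystander, loose.

How it is judged:
On the way, in this order (a step that is already met when the one before it is completed fails the run):
1. the direction rocker is forward (roller-head end down), with the power still off and the prime button out (value of joint direction above 0.14 rad and value of joint power below 0 rad and value of joint prime below 0.002 m), for 0.1 s.
2. the power rocker is on (far end down), the direction still forward and the prime button out (value of joint each of power, direction above 0.14 rad and value of joint prime below 0.002 m), for 0.1 s.
3. a finger holds the prime button in (value of joint prime above 0.005 m and contact force between the fingers and pump above 1.5 N), for 0.3 s.
At the end, for the whole second after the job is handed in: Direction and power rockers both above 0.14 rad, a finger holding the prime button in by more than 5 of its 7 mm with more than 1.5 N; the pump still stands level within 8 mm of its place, the speed knob's mark within 10 mm, the bottle, beaker and jar within 15 mm of theirs (all of step 3 and value of joint each of direction, power above 0.14 rad and distance of pump from where it was at the start of the episode below 0.008 m and angle between pump's own z axis and vertical below 0.03 rad and distance of speed_mark from where it was at the start of the episode below 0.01 m and distance of each of reagent_bottle, beaker, sample_jar from where it was at the start of the episode below 0.015 m); the arm keeps its last pose, push and grip.
It fails at once if the power is switched on before the direction is forward, or prime is pressed before both are set ((value of joint power above 0.05 rad and value of joint direction below 0.05 rad) or (value of joint prime above 0.003 m and value of joint any of power, direction below 0.05 rad)).
It fails at once if the pump is pressed harder than a light fingertip press (over 25 N) (contact force between the fingers and pump above 25 N).
It fails at once if the pump is shoved, lifted or tipped (over 8 mm or 0.06 rad) (distance of pump from where it was at the start of the episode above 0.008 m or angle between pump's own z axis and vertical above 0.06 rad).
It fails at once if the speed knob is turned (its mark moves over 10 mm) (distance of speed_mark from where it was at the start of the episode above 0.01 m).
It fails at once if the bottle, beaker or jar is shifted over 15 mm or lifted (distance of any of reagent_bottle, beaker, sample_jar from where it was at the start of the episode above 0.015 m).
It also fails if it takes over 42 s, if anything falls off the work surface, if the arm or the gripper's body presses on something with over 40 N, if the wrist force passes 120 N, or if a joint passes its speed limit or range.

ROBOT

A 7-joint arm with a two-finger parallel gripper is mounted at the origin on the work surface. World frame = base frame: x ahead of the robot, y to its left, z up, the work surface at z = 0. Lengths are in m, angles in rad, forces in N, time in s.
With the tool pointing down it reaches from about 0.4 to 0.85 m from the base axis. Payload 10.4 kg.
Tool frame: the origin (TCP) lies on the centre line of the jaws, within the pads' length; the fingertips stand 11 mm ahead of it and the grasp point (between the pads) lies 8 mm behind it; z points along the fingers, y is the line along which they close (so a half turn about z gives the same grasp; the last joint's range is limited). The gripper opens to 87 mm and grips with 3 to 60 N. Pads are 19 mm wide; open, the fingers measure 117 mm over their backs; the gripper's body (75 mm by 190 mm) begins 51 mm behind the grasp point.
Start: joints at [1.077, 0.332, -0.065, 1.46, 0.022, 1.35, -0.088], TCP at [0.284, -0.557, 0.234] pointing down, gripper open.
Joint ranges: [-2.6, 2.6], [-0.5, 2.12], [-1.47, 1.34], [0.16, 2.42], [-1.27, 4.41], [0.06, 2.06], [-2.6, 2.6]. Speed limits (rad/s): [2.22, 2.22, 2.79, 2.79, 3.14, 3.14, 3.14].

INTERFACE

Orientations are given as a unit quaternion [x, y, z, w].
In Python, from bench import r gives the robot as it stands.
- The arm moves only by the shell command python3 -m pendant 'ROWS' [OPENING] [FORCE]. ROWS is JSON, a list of rows, each a list of 4 numbers: the shift along the tool's x, y, z in m, then the turn about the tool's z in rad. A call has 1 to 8 rows; each row shifts and turns the commanded pose from where the row before left it, along the tool's axes as they then stand; what a row does not reach is not made up. A row lasts 1/12 s, in which the tool goes at most 41.7 mm and 7.16 degrees, less where a joint would pass 70% of its speed; a pose out of reach is approached as far as the arm can. A call with a gripper value outside its range is refused whole. OPENING is the opening, from 0 (shut) to 1 (fully open), set as the call begins (- or left out, the last holds). The fingers move at their own pace and stop on an object; FORCE is the grip in N (left out, the last holds). Time passes only in rows, so rows that do not move let the fingers close. It gives the time, the measured TCP pose, the force, the opening and the grip force at its end, in the units of the state.
- r.read_state(): the state, without advancing time (a new reading comes with each control period).
- r.camera(name): name is "scene" or "side" or "wrist"; returns a dict with "img" (400x640x3 uint8, red, green, blue), "camera_matrix" (3x3 intrinsics, pixels), "xyz" and "attitude" of the camera in the world. Camera axes: x right, y down, z forward; pixel columns grow to the right and rows downward; lengths in m; the calibration is good to about 2 mm. The wrist camera is an equidistant fisheye: a pixel r from the principal point sees the ray r / f radians off the axis. A picture is of the moment at which its call begins. There is no depth.
- r.close_job(): hands the job in; it is judged then, once.
Trained networks look in the newest picture that a camera, given by its name, has taken for a name from the list of things; names that differ only in an ending like _2 or _b are one class to them, and where a whole thing is asked for, a point or a joint stands for the part that bears it (a point fixed in the world has none). Each returns a list of dicts, best first, with "score" (0 to 1); they miss things now and then, are a little off and sometimes report something else, mostly with a low value. They report only what shows in the picture. A call takes as long as a camera call.
- r.outline_of(thing, camera): "mask" (400x640 bool, what is visible of it) and "bbox" ([centre column, centre row, width, height] in pixels, round what is visible of it).
The state is a dict: "time": time; "joint_positions": joint angles; "joint_vel": joint speeds; "joint_torque": joint torques, N m; "ee_pos": TCP position; "eef_rot": TCP orientation; "ft_force": force on the tool from outside, world axes, zero at the start; "torque": the same for the moment, N m; "width": finger opening in m; "grip_force": force on a finger pad.
Only numpy, scipy, OpenCV 4.12 (cv2) and the standard library are available. Lean on these libraries where they do the work, as an engineer would, in place of code of your own. Each camera call takes 0.05 s, during which the arm holds its last target. There are 200 camera calls.

## Working session

There is one attempt and no reset: what is moved stays moved. The work goes in short steps, Python scripts to look and compute and a shell command to move; the robot and the scene stay as the last step left them, time stands still between calls to the robot, and variables do not carry over. Pictures are saved under pics/ and viewed, at most 10 in all, crops included, and the job is handed in when it is done.

```bash
ls; mkdir -p pics
python3 - <<'E'
from bench import r
import cv2,numpy as np
s=r.read_state();print({k:np.round(v,3).tolist() for k,v in s.items()})
for n in["scene","side","wrist"]:
    c=r.camera(n);print(n,np.round(c["camera_matrix"],1).tolist(),np.round(c["xyz"],3),c["attitude"])
    cv2.imwrite(f"pics/{n}0.png",c["img"][:,:,::-1])
    for t in["pump","direction","power","prime","speed_mark","direction_end","power_end","prime_top"]:
        print(t,[(round(float(o["score"]),2),np.round(o["bbox"],1).tolist()) for o in r.outline_of(t,n)[:2]])
E
```

```text
pics
{'time': 0.0, 'joint_positions': [1.077, 0.333, -0.065, 1.461, 0.022, 1.35, -0.088], 'joint_vel': [0.001, -0.001, 0.0, -0.001, 0.002, -0.001, 0.001], 'joint_torque': [0.001, -62.326, 0.025, -38.989, -0.061, 0.04, 0.0], 'ee_pos': [0.283, -0.557, 0.233], 'eef_rot': [0.972, 0.233, -0.0, -0.001], 'ft_force': [0.059, -0.668, -0.411], 'torque': [-0.03, -0.023, -0.025], 'grip_force': 0.0, 'width': 0.087}
scene [[511.2, 0.0, 325.7], [0.0, 511.2, 189.1], [0.0, 0.0, 1.0]] [ 1.403 -0.018  0.834] [ 0.67531081  0.61392135 -0.27743711 -0.30014087]
pump [(0.87, [322.9, 218.3, 144.9, 107.4])]
direction [(0.47, [423.0, 185.9, 37.8, 62.1]), (0.44, [323.1, 199.8, 22.5, 11.7])]
power [(0.68, [354.6, 176.9, 14.5, 11.0])]
prime [(0.71, [356.6, 174.9, 17.1, 11.7]), (0.51, [312.9, 186.1, 13.2, 8.2])]
speed_mark [(0.38, [354.3, 177.8, 17.0, 10.3])]
direction_end [(0.6, [324.0, 199.1, 25.7, 10.1])]
power_end []
prime_top [(0.41, [312.3, 184.3, 12.2, 9.2])]
side [[407.8, 0.0, 315.3], [0.0, 407.8, 204.9], [0.0, 0.0, 1.0]] [0.376 0.589 0.658] [-0.1547512   0.90746523 -0.38350971  0.07402175]
pump [(0.79, [306.9, 221.9, 107.5, 116.6])]
direction [(0.81, [302.5, 200.3, 20.6, 24.0]), (0.21, [323.0, 241.9, 20.3, 16.7])]
power [(0.66, [326.0, 240.4, 21.7, 14.8])]
prime [(0.69, [334.2, 203.2, 12.7, 14.0])]
speed_mark [(0.66, [280.6, 228.1, 19.2, 21.8])]
direction_end [(0.76, [301.4, 198.9, 15.9, 20.9]), (0.22, [325.4, 238.8, 27.5, 12.5])]
power_end []
prime_top [(0.58, [336.5, 201.8, 14.7, 11.3]), (0.45, [280.6, 228.2, 20.6, 17.9])]
wrist [[309.7, 0.0, 322.8], [0.0, 309.7, 199.9], [0.0, 0.0, 1.0]] [ 0.349 -0.524  0.385] [ 0.84476677 -0.51787348 -0.07021804  0.11508948]
pump []
direction []
power []
prime []
speed_mark []
direction_end []
power_end []
prime_top []
```

Run:
```python
import cv2,numpy as np
a=cv2.imread("pics/scene0.png")[120:300,220:460];b=cv2.imread("pics/side0.png")[130:310,200:440]
cv2.imwrite("pics/a.png",cv2.resize(np.hstack([a,b])[:, :],None,fx=1.66,fy=1.66,interpolation=3))
cv2.imwrite("pics/b.png",np.vstack([cv2.resize(a,(480*800//480,600)) ]))
```

```text
(no output)
```

View pics/a.png

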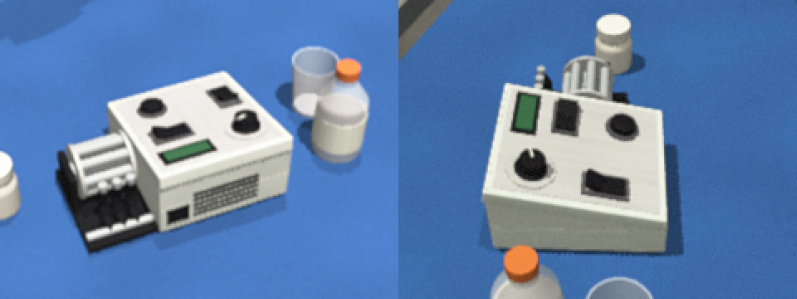

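View pics/scene0.png

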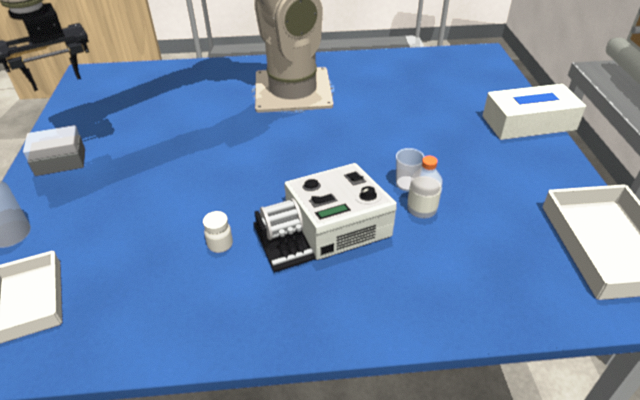

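```bash
cat > h.py <<'E'
import numpy as np
from scipy.spatial.transform import Rotation as R
from scipy.optimize import least_squares
t=np.radians(12)
def P(up,left,ab):  # pump frame
    return np.array([up*np.cos(t)-ab*np.sin(t), left, 88+up*np.sin(t)+ab*np.cos(t)])/1000
def W(p,pose):
    c,s=np.cos(pose[2]),np.sin(pose[2]); return np.array([pose[0]+c*p[0]-s*p[1],pose[1]+s*p[0]+c*p[1],p[2]])
def proj(c,X):
    q=R.from_quat(c["attitude"]).inv().apply(X-c["xyz"]); K=np.array(c["camera_matrix"]); q=K@q; return q[:2]/q[2]
def projf(c,X):
    q=R.from_quat(c["attitude"]).inv().apply(X-c["xyz"]); K=np.array(c["camera_matrix"])
    th=np.arctan2(np.hypot(q[0],q[1]),q[2]); d=q[:2]/np.hypot(q[0],q[1]); return K[:2,2]+K[0,0]*th*d
E
python3 - <<'E'
from h import *
from bench import r
cs=r.camera("scene");cd=r.camera("side")
cr=[[-.1,-.09,.067],[-.1,.09,.067],[.1,.09,.109],[.1,-.09,.109]]
pts=[P(22,-42,8),P(-30,56,8),P(-48,-42,11),P(55,48,10)]+[np.array(c) for c in cr]
A=[(323,199.5),(354.8,177.2),(312,184.5),(367.5,193)]+[(u/1.66+220,v/1.66+120) for u,v in[(108,102),(226,72),(294,138),(158,181)]]
B=[(301.5,199.5),(325.5,240.7),(335,203.5),(280.5,228.5)]+[((u-398.4)/1.66+200,v/1.66+130) for u,v in[(662,111),(666,215),(486,195),(507,84)]]
def f(p): return np.concatenate([proj(c,W(x,p))-o for c,O in((cs,A),(cd,B)) for x,o in zip(pts,O)])
for y0 in(0,.5,-.5):
    s=least_squares(f,[.6,0,y0],loss="soft_l1",x_scale=[.01,.01,.1]);print(s.x,s.cost)
p=min([least_squares(f,[.6,0,y0],loss="soft_l1") for y0 in(0,.5,-.5)],key=lambda s:s.cost).x
print(np.round(f(p).reshape(-1,2),1).tolist())
np.save("pose.npy",p)
for n,x in dict(dirn=P(22,-59,13.5),power=P(-13,56,13.5),prime=P(-48,-42,14),knob=P(55,48,20)).items(): print(n,np.round(W(x,p),4))
E
```

```text
[0.58141414 0.07811608 0.29911783] 16.55942404601148
[0.58141414 0.07811608 0.29911782] 16.559424046011728
[0.58141414 0.07811608 0.29911782] 16.55942404601172
[[-0.4, -1.3], [-0.3, -1.1], [-1.0, -1.9], [0.3, 0.4], [-1.4, 0.3], [-1.2, -0.8], [-0.7, -0.5], [0.2, -2.1], [-1.0, 0.1], [-1.0, 0.2], [0.0, 0.9], [-1.1, 0.9], [0.2, -0.2], [0.9, 4.8], [-3.2, -1.0], [-1.9, -0.7]]
dirn [0.6167 0.0273 0.1058]
power [0.5501 0.1271 0.0985]
prime [0.5461 0.0233 0.0917]
knob [0.6147 0.1386 0.119 ]
```

```bash
python3 -m pendant '[[0,0,0,0.086],[0,0,0,0.086],[0.027,-0.025,0,0],[0.027,-0.025,0,0],[0.027,-0.025,0,0],[0.027,-0.025,0,0],[0.027,-0.025,0,0],[0.027,-0.025,0,0]]' 0 10
python3 -m pendant '[[0.027,-0.025,0,0],[0.027,-0.025,0,0],[0.027,-0.025,0,0],[0.027,-0.025,0,0],[0.027,-0.025,0,0],[0.027,-0.025,0,0],[0,0,0,0],[0,0,0,0]]'
```

```text
time: 2.12
ee_pos: [0.3948, -0.3644, 0.2338]
eef_rot: [0.989, 0.149, 0.0, 0.0]
ft_force: [1.0, -0.3, -0.3]
width: 0.042
grip_force: 0.0
time: 2.78
ee_pos: [0.5057, -0.1727, 0.2336]
eef_rot: [0.989, 0.151, 0.0, -0.0]
ft_force: [-0.5, -0.8, -0.3]
width: 0.0008
grip_force: 0.0
```

```bash
python3 -m pendant '[[0.017,-0.03,0,0],[0.017,-0.03,0,0],[0.017,-0.03,0,0],[0.017,-0.03,0,0],[0.017,-0.03,0,0],[0.017,-0.03,0,0],[0,0,0,0],[0,0,0,0]]'
python3 - <<'E'
from h import *
from bench import r
import cv2
p=np.load("pose.npy");w=r.camera("wrist");s=r.read_state();print(s["ee_pos"],w["xyz"])
img=w["img"][:,:,::-1].copy();raw=img.copy()
for x in[P(22,-42,7),P(22,-59,13.5),P(-30,56,7),P(-13,56,13.5),P(-48,-42,14),P(55,48,20),*map(np.array,[[-.1,-.09,.067],[-.1,.09,.067],[.1,.09,.109],[.1,-.09,.109]])]:
    q=projf(w,W(x,p));print(np.round(q,1));cv2.circle(img,(int(round(q[0])),int(round(q[1]))),2,(0,0,255),-1)
for t in["direction","power","prime","speed_mark","pump","reagent_bottle"]:
    print(t,[(round(float(o["score"]),2),np.round(o["bbox"],1).tolist()) for o in r.outline_of(t,"wrist")[:2]])
cv2.imwrite("pics/w1raw.png",raw);cv2.imwrite("pics/w1.png",cv2.resize(img[40:400,100:540],None,fx=1.65,fy=1.65,interpolation=2))
E
```

```text
time: 3.45
ee_pos: [0.5494, 0.0278, 0.2335]
eef_rot: [0.989, 0.15, -0.0, -0.0]
ft_force: [0.6, -1.0, -0.3]
width: 0.0005
grip_force: 0.0
[0.5493268  0.02592419 0.23339151] [0.61921541 0.04970061 0.38503547]
[326.7 124.5]
[345.8 126.3]
[228.8 177.1]
[224.9 163.6]
[326.3 196.3]
[223.9  94.2]
[368.9 234.3]
[211.3 232.7]
[186.1  46.8]
[381.   38.8]
direction [(0.84, [330.6, 126.2, 50.2, 31.9])]
power [(0.58, [230.6, 177.6, 32.9, 41.9])]
prime [(0.95, [328.4, 192.8, 32.7, 28.8]), (0.46, [230.8, 177.6, 30.4, 41.7])]
speed_mark [(0.87, [233.8, 92.3, 41.3, 36.7])]
pump [(0.74, [324.3, 136.1, 267.0, 196.7]), (0.2, [331.5, 125.5, 54.2, 33.2])]
reagent_bottle [(0.98, [121.4, 117.4, 105.6, 60.9])]
```

View pics/w1.png

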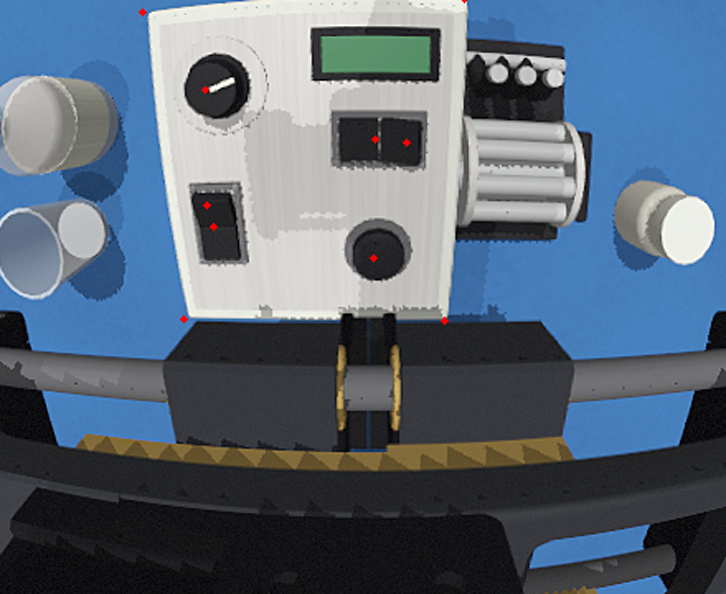

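```bash
cat > fit.py <<'E'
from h import *
from bench import r
w=r.camera("wrist");s=r.read_state();T=s["ee_pos"];q=R.from_quat(s["eef_rot"])
cr=[np.array(c) for c in([.1,.09,.109],[-.1,.09,.067],[-.1,-.09,.067],[.1,-.09,.109])]
pts=[P(22,-42,5),P(-30,56,2),P(-48,-42,14),P(55,48,19),P(70,-40,3)]+cr
O=[(u/1.65+100,v/1.65+40) for u,v in[(381,139),(218,223),(379,254),(217,87),(376,54),(150,13),(188,317),(445,319),(466,0)]]
f=lambda p:np.concatenate([projf(w,W(x,p))-o for x,o in zip(pts,O)])
o=least_squares(f,[.58,.078,.3],loss="soft_l1",x_scale=[.01,.01,.1]);p=o.x
print(p,np.round(f(p).reshape(-1,2),1).tolist())
np.save("posew.npy",p)
for n,x in dict(dirn=P(22,-59,13.5),power=P(-13,56,13.5),prime=P(-48,-42,14)).items():
    X=W(x,p); print(n,np.round(X,4),"tool delta to TCP",np.round(q.inv().apply(X-T),4))
print(q.apply([1,0,0]), np.degrees(p[2]))
E
python3 fit.py
```

```text
[0.58257369 0.07292309 0.29168558] [[-0.7, -0.2], [0.8, -0.3], [-0.3, 2.4], [-3.6, 0.8], [0.7, -0.6], [-1.5, -2.0], [-0.4, 0.4], [1.7, 1.1], [2.4, -0.7]]
dirn [0.6175 0.0218 0.1058] tool delta to TCP [0.0639 0.0241 0.1278]
power [0.5516 0.1221 0.0985] tool delta to TCP [ 0.0303 -0.0911  0.135 ]
prime [0.5469 0.0184 0.0917] tool delta to TCP [-0.0046  0.0067  0.1419]
[ 9.56112843e-01  2.92998687e-01 -4.95773375e-06] 16.71235293717683
```

```bash
python3 -m pendant '[[0.016,0.006,0.01,0],[0.016,0.006,0.01,0],[0.016,0.006,0.01,0],[0.016,0.006,0.015,0],[0,0,0.02,0],[0,0,0.02,0],[0,0,0,0],[0,0,0,0]]'
python3 - <<'E'
from h import *
from bench import r
import cv2
p=np.load("posew.npy");s=r.read_state();print(s["ee_pos"],s["ft_force"])
out=[]
for n,pf in(("wrist",projf),("scene",proj),("side",proj)):
    w=r.camera(n);img=w["img"][:,:,::-1].copy();X=np.array(s["ee_pos"])-[0,0,.011]
    cv2.imwrite(f"pics/raw2{n}.png",img)
    c0=pf(w,X).astype(int)
    k=2 if n=="wrist" else 6
    img=cv2.resize(img,None,fx=k,fy=k,interpolation=2)
    for x,col in((X,(0,255,0)),(W(P(22,-59,13.5),p),(0,0,255)),(W(P(22,-42,7),p),(0,0,255))):
        q=pf(w,x);cv2.circle(img,tuple(int(round(v*k+k/2)) for v in q),2,col,-1)
    if n=="wrist":out.append(img[200:600,440:840])
    else:out.append(img[c0[1]*k-200:c0[1]*k+200,c0[0]*k-200:c0[0]*k+200])
    print(n,c0)
cv2.imwrite("pics/v2.png",cv2.resize(np.hstack(out),(800,267)))
cv2.imwrite("pics/v2b.png",np.hstack(out[1:]));cv2.imwrite("pics/v2w.png",out[0])
E
```

```text
time: 4.52
ee_pos: [0.617, 0.0227, 0.148]
eef_rot: [0.989, 0.149, -0.001, -0.0]
ft_force: [0.2, -0.6, 1.1]
width: 0.0007
grip_force: 0.0
[0.61701063 0.02265879 0.14802641] [ 0.21728488 -0.61886156  1.13700393]
wrist [323 247]
scene [312 187]
side [301 178]
```

View pics/v2b.png

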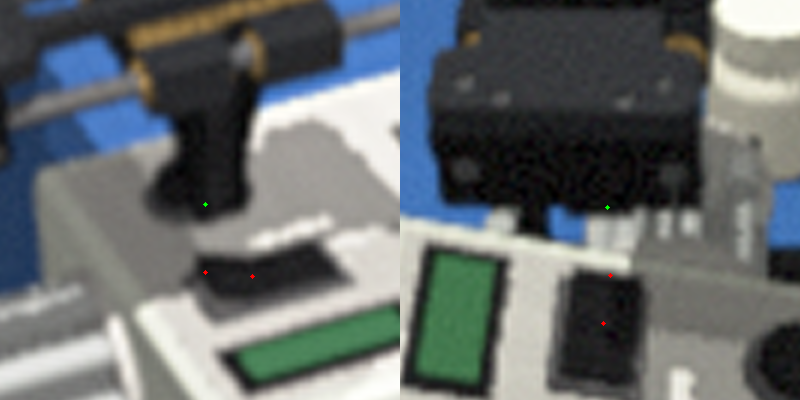

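View pics/v2w.png

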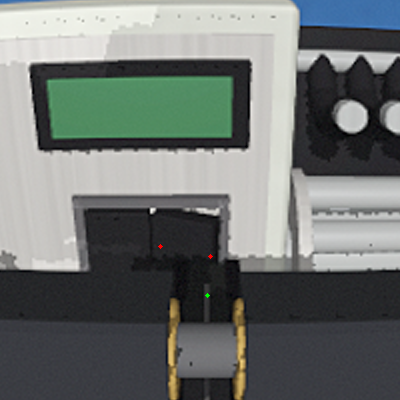

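```bash
python3 -m pendant '[[0,-0.003,0.01,0],[0,0,0.01,0],[0,0,0.006,0],[0,0,0,0],[0,0,0,0]]'
python3 -m pendant '[[0,0,0.002,0],[0,0,0.002,0],[0,0,0.002,0],[0,0,0,0],[0,0,0,0]]'
```

```text
time: 5.08
ee_pos: [0.6163, 0.0258, 0.1219]
eef_rot: [0.989, 0.149, -0.001, -0.0]
ft_force: [0.4, 0.3, 0.9]
width: 0.0006
grip_force: 0.0
time: 5.5
ee_pos: [0.617, 0.0258, 0.1168]
eef_rot: [0.989, 0.149, 0.0, 0.0]
ft_force: [1.3, -0.9, 2.1]
width: 0.0004
grip_force: 0.8
```

```bash
python3 -m pendant '[[0,0,0.001,0],[0,0,0.001,0],[0,0,0.001,0],[0,0,0,0],[0,0,0,0]]'
python3 -m pendant '[[0,0,0.001,0],[0,0,0.001,0],[0,0,0,0],[0,0,0,0]]'
```

```text
time: 5.92
ee_pos: [0.6166, 0.0259, 0.1134]
eef_rot: [0.989, 0.149, -0.0, 0.0]
ft_force: [0.7, -0.7, 1.5]
width: 0.0001
grip_force: 1.0
time: 6.25
ee_pos: [0.6168, 0.0259, 0.1117]
eef_rot: [0.989, 0.149, 0.0, 0.0]
ft_force: [1.1, -0.4, 3.3]
width: 0.0009
grip_force: 1.8
```

```bash
python3 -m pendant '[[0,0,0.001,0],[0,0,0.0005,0],[0,0,0,0],[0,0,0,0]]'
python3 -m pendant '[[0,0,0.001,0],[0,0,0,0],[0,0,0,0]]'
```

```text
time: 6.58
ee_pos: [0.6171, 0.0259, 0.1108]
eef_rot: [0.989, 0.149, 0.001, 0.0]
ft_force: [-0.1, -1.7, 7.9]
width: 0.0003
grip_force: 3.9
time: 6.83
ee_pos: [0.6173, 0.0259, 0.1102]
eef_rot: [0.989, 0.149, 0.001, 0.0]
ft_force: [-1.3, -0.3, 10.8]
width: 0.0007
grip_force: 5.4
```

```bash
python3 -m pendant '[[0,0,-0.01,0],[0,0,-0.015,0],[0,0,-0.015,0],[-0.009,-0.03,0,0],[-0.009,-0.03,0,0],[-0.009,-0.03,0,0],[-0.008,-0.025,0,0],[0,0,0,0]]'
python3 -m pendant '[[0,0,0,0],[0,0,0.01,0],[0,0,0,0]]'
python3 - <<'E'
from h import *
from bench import r
import cv2
p=np.array([.582,.0757,.295]);s=r.read_state();print(s["ee_pos"],s["ft_force"])
out=[]
for n,pf in(("wrist",projf),("scene",proj),("side",proj)):
    w=r.camera(n);img=w["img"][:,:,::-1].copy();X=np.array(s["ee_pos"])-[0,0,.011]
    c0=pf(w,X).astype(int)
    k=2 if n=="wrist" else 4
    img=cv2.resize(img,None,fx=k,fy=k,interpolation=2)
    for x,col in((X,(0,255,0)),(W(P(-13,56,13.5),p),(0,0,255)),(W(P(-30,56,7),p),(0,0,255)),(W(P(22,-42,7),p),(0,255,255))):
        q=pf(w,x);cv2.circle(img,tuple(int(round(v*k+k/2)) for v in q),2,col,-1)
    c=(640,380) if n=="wrist" else (c0[0]*k,c0[1]*k)
    h=400 if n=="wrist" else 200
    o=img[max(0,c[1]-200):c[1]+200,max(0,c[0]-h):c[0]+h]; out.append(o)
cv2.imwrite("pics/v3.png",np.vstack([out[0][:300],cv2.resize(np.hstack(out[1:]),(800,400))[50:350]])[:600])
E
```

```text
time: 7.5
ee_pos: [0.5456, 0.1315, 0.1492]
eef_rot: [0.988, 0.153, -0.001, -0.001]
ft_force: [0.1, 0.6, -0.2]
width: 0.0005
grip_force: 0.0
time: 7.75
ee_pos: [0.5489, 0.124, 0.1369]
eef_rot: [0.989, 0.148, -0.001, 0.0]
ft_force: [0.2, 0.2, -1.4]
width: 0.0008
grip_force: 0.0
[0.54892829 0.1239607  0.13694677] [ 0.22052023  0.24128368 -1.44369372]
```

View pics/v3.png

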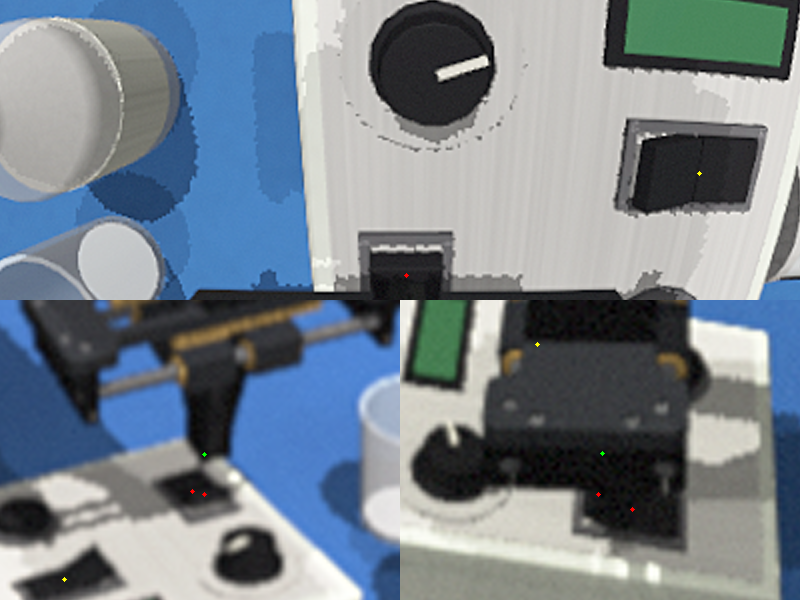

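```bash
python3 -m pendant '[[0.001,0,0.01,0],[0,0,0.01,0],[0,0,0.003,0],[0,0,0,0],[0,0,0,0]]'
python3 -m pendant '[[0,0,0.001,0],[0,0,0.001,0],[0,0,0.001,0],[0,0,0.001,0],[0,0,0,0],[0,0,0,0]]'
python3 -m pendant '[[0,0,0.001,0],[0,0,0.001,0],[0,0,0.001,0],[0,0,0,0],[0,0,0,0]]'
```

```text
time: 8.32
ee_pos: [0.5501, 0.1258, 0.1156]
eef_rot: [0.989, 0.149, -0.0, -0.0]
ft_force: [-0.1, 0.1, -0.6]
width: 0.0005
grip_force: 0.0
time: 8.82
ee_pos: [0.5505, 0.1259, 0.1123]
eef_rot: [0.989, 0.149, 0.0, 0.0]
ft_force: [-0.1, -0.7, 2.0]
width: 0.0005
grip_force: 0.7
time: 9.23
ee_pos: [0.5506, 0.1259, 0.1092]
eef_rot: [0.989, 0.149, 0.0, -0.0]
ft_force: [1.9, 0.7, 3.5]
width: 0.0006
grip_force: 1.6
```

```bash
python3 -m pendant '[[0,0,0.001,0],[0,0,0.001,0],[0,0,0.001,0],[0,0,0,0],[0,0,0,0]]'
python3 -m pendant '[[0,0,0.001,0],[0,0,0.001,0],[0,0,0,0],[0,0,0,0]]'
```

```text
time: 9.65
ee_pos: [0.55, 0.1257, 0.1057]
eef_rot: [0.989, 0.149, -0.0, 0.0]
ft_force: [1.6, 0.1, 1.8]
width: 0.0005
grip_force: 0.9
time: 9.98
ee_pos: [0.5503, 0.1258, 0.104]
eef_rot: [0.989, 0.149, 0.0, 0.0]
ft_force: [1.1, 0.3, 2.7]
width: 0.0005
grip_force: 1.3
```

```bash
python3 -m pendant '[[0,0,0.001,0],[0,0,0.0005,0],[0,0,0,0],[0,0,0,0]]'
python3 -m pendant '[[0,0,0.001,0],[0,0,0,0],[0,0,0,0]]'
```

```text
time: 10.32
ee_pos: [0.5506, 0.1258, 0.103]
eef_rot: [0.989, 0.149, 0.0, 0.0]
ft_force: [0.4, -0.3, 6.7]
width: 0.0008
grip_force: 3.4
time: 10.57
ee_pos: [0.5508, 0.1259, 0.1024]
eef_rot: [0.989, 0.149, 0.001, 0.0]
ft_force: [0.4, 0.2, 9.9]
width: 0.0004
grip_force: 4.9
```

```bash
python3 -m pendant '[[0,0,-0.01,0],[0,0,-0.015,0],[0,0,-0.01,0],[-0.009,0.025,0,0],[-0.009,0.025,0,0],[-0.009,0.025,0,0],[-0.009,0.024,0,0],[0,0,0,0]]'
python3 -m pendant '[[0,0,0.01,0],[0,0,0.005,0],[0,0,0,0],[0,0,0,0]]'
python3 - <<'E'
from h import *
from bench import r
import cv2
p=np.array([.582,.0757,.295]);s=r.read_state();print(s["ee_pos"])
out=[]
for n,pf in(("wrist",projf),("scene",proj),("side",proj)):
    w=r.camera(n);img=w["img"][:,:,::-1].copy();X=np.array(s["ee_pos"])-[0,0,.011]
    c0=pf(w,X).astype(int)
    k=2 if n=="wrist" else 4
    img=cv2.resize(img,None,fx=k,fy=k,interpolation=2)
    for x,col in((X,(0,255,0)),(W(P(-48,-42,14),p),(0,0,255)),(W(P(-30,56,7),p),(0,255,255)),(W(P(22,-42,7),p),(0,255,255))):
        q=pf(w,x);cv2.circle(img,tuple(int(round(v*k+k/2)) for v in q),2,col,-1)
    c=(640,340) if n=="wrist" else (c0[0]*k,c0[1]*k)
    h=400 if n=="wrist" else 200
    out.append(img[max(0,c[1]-200):c[1]+200,max(0,c[0]-h):c[0]+h])
cv2.imwrite("pics/v4.png",np.vstack([out[0][:300],np.hstack(out[1:])[50:350]]))
E
```

```text
time: 11.23
ee_pos: [0.5445, 0.0142, 0.1363]
eef_rot: [0.989, 0.145, -0.001, 0.001]
ft_force: [0.7, -0.5, 0.2]
width: 0.0005
grip_force: 0.0
time: 11.57
ee_pos: [0.5446, 0.0218, 0.1209]
eef_rot: [0.989, 0.15, -0.001, -0.0]
ft_force: [0.1, -0.0, 0.0]
width: 0.0002
grip_force: 0.0
[0.54455023 0.02181422 0.12085322]
```

View pics/v4.png

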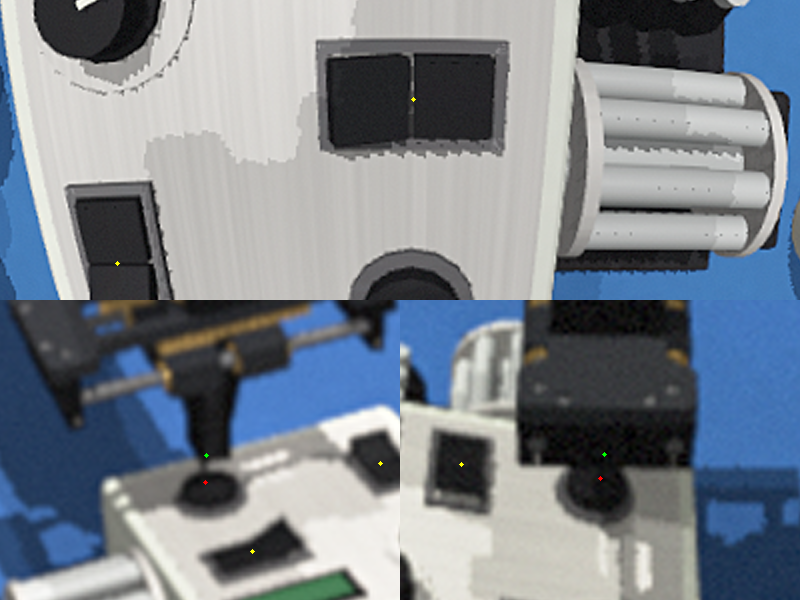

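```bash
python3 -m pendant '[[0.001,-0.001,0.008,0],[0,0,0.005,0],[0,0,0.002,0],[0,0,0,0],[0,0,0,0]]'
python3 -m pendant '[[0,0,0.001,0],[0,0,0.001,0],[0,0,0.001,0],[0,0,0,0],[0,0,0,0]]'
python3 -m pendant '[[0,0,0.001,0],[0,0,0.001,0],[0,0,0.001,0],[0,0,0,0],[0,0,0,0]]'
```

```text
time: 12.13
ee_pos: [0.5456, 0.0218, 0.1063]
eef_rot: [0.989, 0.149, -0.0, -0.0]
ft_force: [0.3, -1.0, 0.2]
width: 0.0003
grip_force: 0.0
time: 12.55
ee_pos: [0.546, 0.0218, 0.1038]
eef_rot: [0.989, 0.149, 0.0, 0.0]
ft_force: [-0.0, 0.2, 0.9]
width: 0.0007
grip_force: 0.6
time: 12.97
ee_pos: [0.5462, 0.0219, 0.1008]
eef_rot: [0.989, 0.149, 0.0, 0.0]
ft_force: [3.5, 0.7, 4.0]
width: 0.0005
grip_force: 1.6
```

```bash
python3 -m pendant '[[0,0,0.001,0],[0,0,0.001,0],[0,0,0.001,0],[0,0,0,0],[0,0,0,0]]'
python3 -m pendant '[[0,0,0.001,0],[0,0,0.001,0],[0,0,0,0],[0,0,0,0]]'
```

```text
time: 13.38
ee_pos: [0.5462, 0.0219, 0.0978]
eef_rot: [0.989, 0.149, 0.001, 0.0]
ft_force: [2.8, 1.3, 5.2]
width: 0.0006
grip_force: 2.5
time: 13.72
ee_pos: [0.5465, 0.022, 0.0961]
eef_rot: [0.989, 0.149, 0.001, 0.0]
ft_force: [2.5, 0.2, 6.8]
width: 0.0004
grip_force: 3.4
```

```bash
python3 -m pendant '[[0,0,0.001,0],[0,0,0,0],[0,0,0,0],[0,0,0,0]]'
python3 -m pendant '[[0,0,0.0005,0],[0,0,0,0],[0,0,0,0],[0,0,0,0],[0,0,0,0]]'
```

```text
time: 14.05
ee_pos: [0.5467, 0.0221, 0.0955]
eef_rot: [0.989, 0.149, 0.001, 0.0]
ft_force: [1.6, 0.7, 10.0]
width: 0.0005
grip_force: 4.9
time: 14.47
ee_pos: [0.5467, 0.0221, 0.0952]
eef_rot: [0.989, 0.149, 0.001, 0.0]
ft_force: [1.7, 0.6, 11.8]
width: 0.0009
grip_force: 5.7
```

```bash
python3 -c "
from bench import r
print(r.close_job())"
```

```text
the job is handed in; nothing more can be done
None
```

I set the direction rocker forward, then switched the power on, and handed the job in at about 14.5 s with the prime button still held at its stop at about 12 N. The hand-in call returned no verdict. The last pictures, taken just before the prime press, showed both rockers over.

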